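# Seat a valve plug in an angle-seat valve and rock it free

### The job

Take the cone-nosed valve plug out of the stand and gently seat it fully home in the tapered cup of the leaning valve neck. Then rock it over in the cup by about ten degrees to show that the taper does not stick, and seat it fully home again before you let go of it and back away. Leave the straight-sided plug standing in its hole.

Things in the scene. Friction and masses are not known exactly. Their poses are not given: they have to be found in the camera images.
- cone_plug: Loose steel valve plug, 0.14 to 0.28 kg, 88 mm tall, plus a 2 mm boss. Origin: centre of its flat nose face, z up its axis. A cone from z = 0 to 31 mm (16 to 52 mm diameter, half angle 30 degrees), a 52 mm flange to z = 38, a 16 mm stem to z = 60, then a square head. It starts upright, hanging by its cone in a hole of the stand, nose about 17 mm above the bench.
- head (a point): Centre of the cone plug's square head, on its axis, 74 mm above its nose. The head is 22 x 22 mm and 28 mm high; its flat sides face the plug's x and y axes.
- drum_plug: The other plug, to be left. Same steel, stem, square head and heights, but below the flange a straight 52 mm drum from z = 12 to 38 mm, with a 28 mm pilot below it. Origin: centre of its lower face, z up. It stands in the other hole of the stand.
- plug_stand: Fixed aluminium stand, 70 x 190 mm, its flat top 30 mm above the bench, with two 31 mm holes at y = -55 and +55 mm of its own frame. Origin: on the bench under its centre, z up.
- valve_body: Fixed steel valve: a tube along its x (150 mm long, 66 mm end flanges, tube axis 52 mm above the bench) on a base plate 150 x 86 mm; from the middle of the tube a neck rises, leaning 30 degrees from vertical towards its -x. Origin: on the bench under the centre, z up.
- seat_cup: Fixed tapered cup at the end of the leaning neck, 60 mm outside diameter. z: its axis, out of the mouth, 30 degrees from vertical. Origin: where the centre of the cone plug's nose face lies when fully home (to about 1 mm); then the plug's z lies along the cup's z. Inside a cone of 30 degrees half angle that fits the plug, open below. Released when home, the plug stays.
- cup_rim (a point): Centre of the cup's mouth, 46 mm wide, on its axis, 26 mm from the cup's origin; axes as seat_cup. A plug that is home has its flange 5 mm clear of the rim. Drawn out 5 mm along the axis, it has room to tilt about 10 degrees about a point in the middle of the cup; pushed by its head without drawing it out, it rolls over on the rim.

How it is judged (in metres and radians):
On the way, in this order (a step that is already met when the one before it is completed fails the run):
1. the cone plug is home in the cup (distance between cone_plug and seat_cup below 0.004 m and angle between the z axis of cone_plug and the z axis of seat_cup, either way round below 0.07 rad and linear speed of cone_plug below 0.02 m/s), for 0.2 s.
2. the plug is rocked over by more than 5.7 degrees (and less than 25) with its cone still in the cup (angle between the z axis of cone_plug and the z axis of seat_cup, either way round between 0.1 and 0.44 rad and distance between cone_plug and seat_cup below 0.016 m), for 0.1 s.
At the end, for the whole second after the job is handed in: The cone plug rests fully home in the cup (nose within 4 mm of the seated point, axis within 3.4 degrees of the cup's) and at rest, and the drum plug stands upright in its hole, within 15 mm of where it was (distance between cone_plug and seat_cup below 0.004 m and angle between the z axis of cone_plug and the z axis of seat_cup, either way round below 0.06 rad and linear speed of cone_plug below 0.01 m/s and distance of drum_plug from where it was at the start of the episode below 0.015 m and angle between drum_plug's own z axis and vertical below 0.1 rad); the robot touches nothing.
It fails at once if the cone plug is driven into the valve with more than 60 N (contact force between cone_plug and valve_body above 60 N or contact force between cone_plug and seat_cup above 60 N).
It fails at once if the straight-sided plug is lifted or knocked out of its hole (distance of drum_plug from where it was at the start of the episode above 0.02 m or angle between drum_plug's own z axis and vertical above 0.3 rad).
It also fails if it takes over 51 s, if anything falls off the work surface, if the arm or the gripper's body presses on something with over 40 N, if the wrist force passes 120 N, or if a joint passes its speed limit or range.

### The arm

A 7-joint arm with a two-finger parallel gripper is mounted at the origin on a cart in front of the work surface, level with it; the furniture and walls round the work are solid. World frame = base frame: x ahead of the robot, y to its left, z up, the work surface at z = 0. Lengths are in mm, angles in rad, forces in N, time in s.
With the tool pointing down it reaches from about 400 to 900 mm from the base axis. Payload 5.6 kg.
Tool frame: the origin (TCP) lies between the finger pads; the fingertips stand robot.finger_overhang ahead of it and the grasp point (between the pads) lies 3 mm ahead of it (robot.finger_overhang is the distance from the TCP to the fingertips, in mm); z points along the fingers, y is the line along which they close (so a half turn about z gives the same grasp; the last joint's range is limited). The gripper opens to 92 mm and grips with 3 to 60 N. Pads are 20 mm wide; open, the fingers measure 128 mm over their backs; the gripper's body (75 mm by 189 mm) begins 69 mm behind the grasp point.
Start: joints at [-1.165, 0.468, -0.012, 1.603, 0.006, 1.071, -0.056], TCP at [282.064, 585.618, 236.592] pointing down, gripper open.
Joint ranges: [-2.53, 2.53], [-0.31, 2.02], [-1.57, 1.55], [0.28, 2.44], [-1.29, 4.43], [0.15, 1.84], [-2.92, 2.92]. Speed limits (rad/s): [2.57, 2.57, 3.14, 3.14, 3.14, 3.14, 3.14].

### API

Orientations are given as a rotation vector (axis times angle).
In Python, from cell import robot gives the robot as it stands. Calls block until the motion is done:
- robot.movep(position, orientation): joint-space move of the TCP to a pose.
- robot.servo_line(position, feed=150, rotation=None): straight line of the TCP; rotation=None keeps the orientation; feed is the mean speed in mm/s.
- robot.goto_joints(angles): joint-space move.
- robot.grip(opening, newtons=None): opening from 0.0 (shut) to 1.0 (fully open); newtons is the grip in N (None keeps the last); returns when the fingers have stopped.
- robot.hold(seconds).
- robot.ik(position, orientation): joint angles nearest the present ones, or None.
- robot.read_camera(name): name is "scene" or "top"; returns the picture (480x640x3 uint8, red, green, blue); there is no depth.
- robot.camera_info(name): a dict with "camera_matrix" (3x3 intrinsics, pixels), "R" (3x3) and "t" (3): a world point X has camera coordinates R X + t. Camera axes: x right, y down, z forward; pixel columns grow to the right and rows downward; lengths in mm; the calibration is good to about 2 mm. A picture is of the moment at which its call begins. camera_info takes no time and is no camera call.
A pose or a line that the arm cannot do raises robot.IKError and nothing moves.
- robot.job_done(): hands the job in; it is judged then, once.
Readings, each from a call of its own:
- robot.read_t(): time.
- robot.read_joints(): joint angles.
- robot.read_joint_velocities(): joint speeds.
- robot.read_joint_torque(): joint torques, N m.
- robot.read_tcp_pos(): TCP position.
- robot.read_tcp_rot(): TCP orientation.
- robot.read_contact_force(): force on the tool from outside, world axes, zero at the start.
- robot.read_wrist_torque(): the same for the moment, N m.
- robot.read_grip_width(): opening from 0.0 (shut) to 1.0 (fully open).
- robot.read_grip_force(): force on a finger pad.
Only numpy, scipy, OpenCV 4.12 (cv2) and the standard library are available. Lean on these libraries where they do the work, as an engineer would, in place of code of your own. Each camera call takes 0.05 s, during which the arm holds its last target. There are 200 camera calls.

## Working session

There is one attempt and no reset: what is moved stays moved. The work goes in short steps, each a Python script; the robot and the scene stay as the last script left them, time stands still between calls to the robot, and variables do not carry over. Pictures are saved under pics/ and viewed, at most 10 in all, crops included, and the job is handed in when it is done.

```bash
mkdir -p pics; ls; python3 - <<'E'
from cell import robot
import cv2,numpy as np
np.set_printoptions(precision=4,suppress=True)
for n in("scene","top"):
    cv2.imwrite(f"pics/{n}0.png",robot.read_camera(n)[:,:,::-1]); i=robot.camera_info(n); print(n,i["camera_matrix"],i["R"],i["t"])
print(robot.finger_overhang,robot.read_t(),robot.read_tcp_rot())
E
```

```text
cell.py
pics
scene [[469.8852   0.     323.6345]
 [  0.     469.8852 236.6272]
 [  0.       0.       1.    ]] [[ 0.7    -0.714  -0.0095]
 [-0.5324 -0.513  -0.6734]
 [ 0.476   0.4765 -0.7392]] [-267.6008  445.0814  570.5437]
top [[599.1403   0.     310.5423]
 [  0.     599.1403 239.271 ]
 [  0.       0.       1.    ]] [[-0.0062 -0.9999 -0.0147]
 [-0.9981  0.0071 -0.0608]
 [ 0.0609  0.0143 -0.998 ]] [ 186.6411  553.9356 1049.8167]
22.0 0.1 [-0.6992 -3.0626  0.0024]
```

View pics/scene0.png

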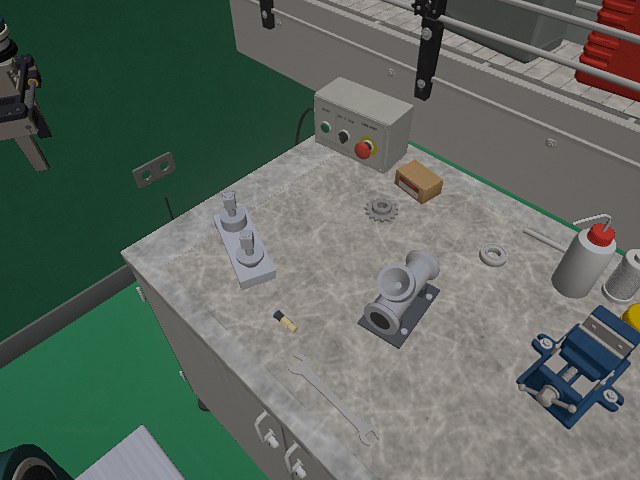

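View pics/top0.png

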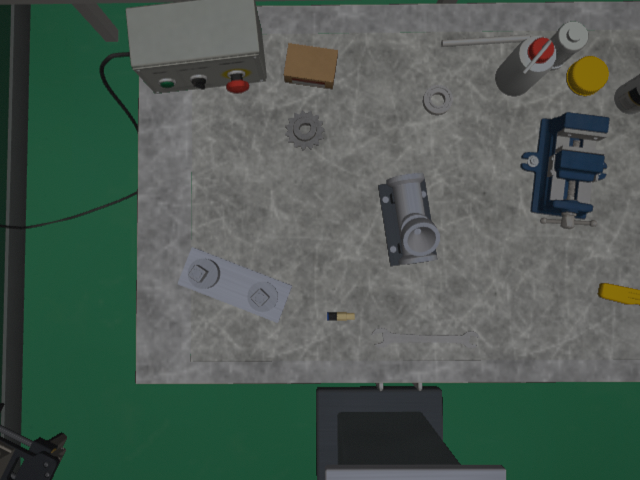

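Scene view: the stand has plugs at about (232,205) and (248,248), and the valve is at (400,295), with its cup leaning towards the robot. Top view: the plug heads are at about (202,272) and (262,297), and the cup mouth at (420,238). I'll enlarge both for exact pixels and to tell the plugs apart.

```bash
python3 - <<'E'
import cv2,numpy as np
s=cv2.imread("pics/scene0.png");t=cv2.imread("pics/top0.png")
def crop(im,x,y,w,h,k):return cv2.resize(im[y:y+h,x:x+w],None,fx=k,fy=k,interpolation=cv2.INTER_CUBIC)
a=crop(s,200,180,80,110,5);b=crop(s,350,240,100,110,4)
im=np.zeros((550,800,3),np.uint8);im[:550,:400]=a;im[:440,400:]=b;cv2.imwrite("pics/c1.png",im)
a=crop(t,175,240,120,85,4);b=crop(t,370,165,75,105,4)
im=np.zeros((420,780,3),np.uint8);im[:340,:480]=a;im[:420,480:]=b;cv2.imwrite("pics/c2.png",im)
E
```

```text
(no output)
```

View pics/c1.png

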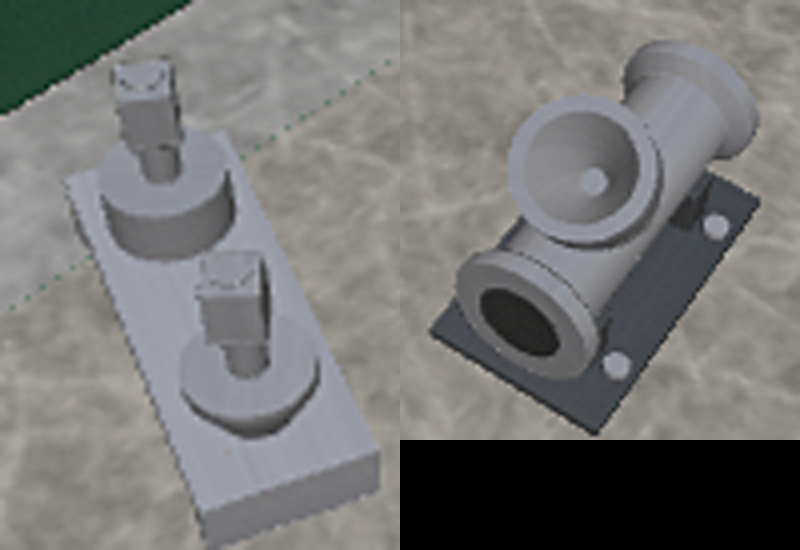

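View pics/c2.png

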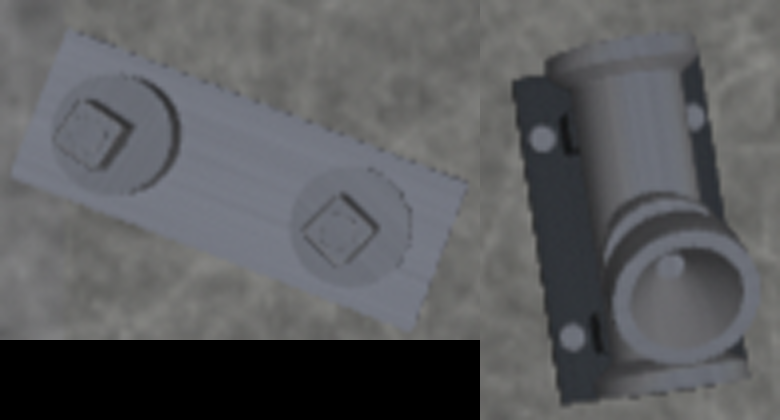

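The near plug (scene (248,248), top (262,297)) is the cone: the underside of its flange tapers. The far one is the drum. In the enlarged view the cup mouth centre is at about scene (395,282) and top (421,239). Next I fit the models to these points.

```bash
cat > fit.py <<'E'
import numpy as np,cv2
from scipy.optimize import least_squares
from cell import robot
np.set_printoptions(precision=3,suppress=True)
I={n:robot.camera_info(n) for n in("scene","top")}
def proj(n,X):
    i=I[n];c=np.atleast_2d(X)@i["R"].T+i["t"];p=c@i["camera_matrix"].T;return p[:,:2]/p[:,2:]
def px(u,k,o): return (np.array(u,float)+.5)/k-.5+np.array(o)
Rz=lambda a:np.array([[np.cos(a),-np.sin(a),0],[np.sin(a),np.cos(a),0],[0,0,1]])
A=np.radians(30);Ry=np.array([[np.cos(A),0,-np.sin(A)],[0,1,0],[np.sin(A),0,np.cos(A)]])
circ=lambda r,z,n=60:np.array([[r*np.cos(t),r*np.sin(t),z] for t in np.linspace(0,2*np.pi,n)])
ext=lambda p:np.array([p[:,0].min(),p[:,0].max(),p[:,1].min(),p[:,1].max()])
# clicks
st=px([[68,30],[467,182],[413,330],[13,176]],4,(175,240)); ss=px([[65,183],[222,133],[380,450],[205,510]],5,(200,180))
ht=px([[302,229],[338,197],[372,233],[340,267]],4,(175,240))
hs=px([[200,256],[262,250],[270,285],[198,292]],5,(200,180))
rim_s=px([[509,95],[658,243]],4,(250,240)).T.ravel(); rim_t=px([[608,230],[757,362]],4,(250,165)).T.ravel()
inn_s=px([[525,110],[640,225]],4,(250,240)).T.ravel(); inn_t=px([[630,247],[742,350]],4,(250,165)).T.ravel()
vs=px([[430,330],[597,435],[760,203]],4,(250,240)); vt=px([[513,82],[560,404],[748,375]],4,(250,165))
sq=np.array([[-1,-1,0],[1,-1,0],[1,1,0],[-1,1,0]])
def corners(hx,hy,z):return sq*[hx,hy,0]+[0,0,z]
def near(P,Q): return np.array([P[np.argmin(((P-q)**2).sum(1))]-q for q in Q]).ravel()
def stand(p,X):return X@Rz(p[2]).T+[p[0],p[1],0]
def rS(p):
    h=p[:3]; X=stand(h,corners(35,95,30)); return np.r_[near(proj("top",X),st),near(proj("scene",X),ss)]
def plugpts(p):return corners(11,11,105)@Rz(p[2]).T+[p[0],p[1],0]
def rP(p): X=plugpts(p);return np.r_[near(proj("top",X),ht),near(proj("scene",X),hs)]
def cupT(p):
    R=Rz(p[2])@Ry; return R,np.array([p[0],p[1],52])+R@[0,0,p[3]]  # rim centre
def rV(p):
    R,c=cupT(p); X=corners(75,43,p[4])@Rz(p[2]).T+[p[0],p[1],0]
    r=[near(proj("scene",X),vs),near(proj("top",X),vt)]
    for n,o,i in(("scene",rim_s,inn_s),("top",rim_t,inn_t)):
        r+=[ext(proj(n,circ(30,0)@R.T+c))-o,ext(proj(n,circ(23,0)@R.T+c))-i]
    return np.concatenate(r)
def ray(n,uv,z):
    i=I[n];d=i["R"].T@np.linalg.solve(i["camera_matrix"],[*uv,1]);C=-i["R"].T@i["t"];return C+d*(z-C[2])/d[2]
def best(f,p0s):return min((least_squares(f,p,loss="soft_l1") for p in p0s),key=lambda s:s.cost)
c=ray("top",st.mean(0),30);h=ray("top",ht.mean(0),105);v=ray("top",vt[[0,2]].mean(0),5)
S=best(rS,[[c[0],c[1],a] for a in np.arange(0,3.1,.3)]);P=best(rP,[[h[0],h[1],a] for a in np.arange(0,1.5,.2)])
V=best(rV,[[v[0],v[1],a,90,6] for a in np.arange(-.8,.8,.2)])
if __name__=="__main__":
    for n,s,f in(("stand",S,rS),("plug",P,rP),("valve",V,rV)):print(n,s.x,s.cost,f(s.x).round(1))
    print("holes",stand(S.x,np.array([[0,-55,0],[0,55,0.]])));R,c=cupT(V.x);print("rim",c,"seat",c-26*R[:,2],"axis",R[:,2])
    out=[]
    for n,b1,b2 in(("scene",(190,175,110,120),(345,235,110,120)),("top",(175,225,120,120),(365,160,110,120))):
        im=cv2.imread(f"pics/{n}0.png")
        for j,(x,y,w,hh) in enumerate((b1,b2)):
            k=3.4;a=cv2.resize(im[y:y+hh,x:x+w],None,fx=k,fy=k,interpolation=cv2.INTER_CUBIC)[:,:374]
            L=[stand(S.x,corners(35,95,30)),plugpts(P.x),circ(26,55)+[P.x[0],P.x[1],0]] if j==0 else [circ(30,0)@R.T+c,circ(23,0)@R.T+c,corners(75,43,V.x[4])@Rz(V.x[2]).T+[*V.x[:2],0]]
            for X in L:cv2.polylines(a,[np.int32(np.round((proj(n,X)-[x,y]+.5)*k-.5))],True,(0,0,255),1)
            out.append(a[:300] if 0 else cv2.resize(a,(374,300) if 0 else None,fx=.73,fy=.73) )
    w=min(o.shape[1] for o in out);o=[q[:,:w] for q in out];cv2.imwrite("pics/ov.png",np.vstack([np.hstack(o[:2]),np.hstack(o[2:])]))
E
python3 fit.py
```

```text
stand [476.197 316.587  -0.366] 1.8793699809361621 [ 0.1 -0.5  0.9 -0.5  0.2  0.1 -0.5  0.2 -0.8 -0.6  0.1 -0.6  0.2  0.
 -0.7  0.8]
plug [456.138 265.775   0.821] 5.427218559448722 [-0.3  0.6 -0.1 -1.4  1.2 -1.2  0.   0.2  0.2 -1.1  0.1 -0.4 -2.2  1.7
 -0.3  0.8]
valve [587.008   8.664   0.135  77.376   4.   ] 3.0933107796125565 [-0.7  0.4 -0.1  0.2  0.4 -0.3 -0.6 -1.1  0.   0.4  0.5  0.8 -0.7 -0.2
 -0.3 -0.1 -0.4 -0.2  0.2 -0.   1.   0.7 -0.4  0.1 -0.2  0.2 -0.6 -0.7]
holes [[456.507 265.232   0.   ]
 [495.887 367.942   0.   ]]
rim [548.673   3.442 119.01 ] seat [561.554   5.196  96.493] axis [-0.495 -0.067  0.866]
```

View pics/ov.png

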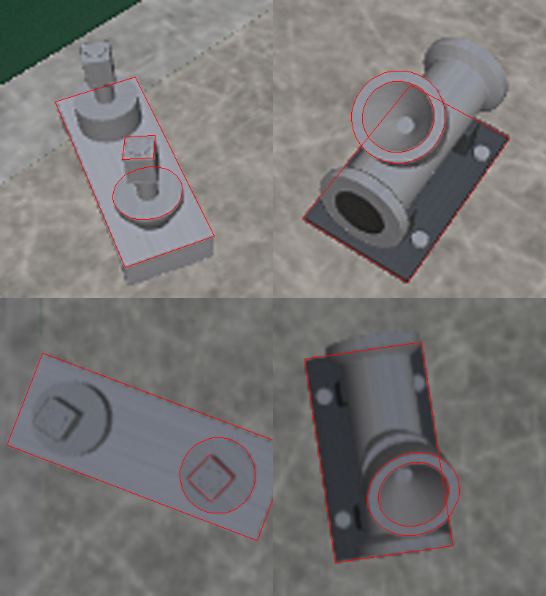

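```bash
cat > plan.py <<'E'
from fit import *
from scipy.spatial.transform import Rotation as Ro
def frame(z,y): z=z/np.linalg.norm(z);y=y-z*(y@z);y/=np.linalg.norm(y);return np.c_[np.cross(y,z),y,z]
yaw=P.x[2];pxy=(np.r_[P.x[:2]]+stand(S.x,np.array([[0,-55,0.]]))[0,:2])/2
Rc,rim=cupT(V.x);ax=Rc[:,2];seat=rim-26*ax
def rv(R):return Ro.from_matrix(R).as_rotvec()
def tcp(nose,R):return nose-R[:,2]*(74+3)   # head centre at nose+74*axis, grasp 3 ahead of TCP
E
cat > t.py <<'E'
from plan import *
R0=Ro.from_rotvec(robot.read_tcp_rot()).as_matrix();print(R0, robot.read_joints())
for k in range(4):
    a=yaw+k*np.pi/2;R=frame(np.array([0,0,-1.]),np.array([np.cos(a),np.sin(a),0]))
    print(k,a,[robot.ik(p,rv(R)) for p in ([*pxy,17+77],[*pxy,250])])
for d in range(0,360,30):
    R=frame(-ax,Rc@[np.cos(np.radians(d)),np.sin(np.radians(d)),0])
    print(d,[robot.ik(tcp(seat+s*ax,R),rv(R)) for s in(0,60)])
E
python3 t.py
```

```text
[[-0.901  0.434 -0.001]
 [ 0.434  0.901 -0.001]
 [-0.    -0.002 -1.   ]] [-1.165  0.468 -0.012  1.604  0.006  1.071 -0.056]
0 0.8207365591473427 [array([-0.694,  0.463,  0.127,  2.013, -0.091,  0.671,  0.313]), array([-0.733,  0.244,  0.167,  1.897, -0.048,  1.005,  0.276])]
1 2.3915328859422393 [array([-0.451,  0.474, -0.171,  1.997,  0.124,  0.681,  1.691]), array([-0.491,  0.254, -0.117,  1.881,  0.035,  1.008,  1.769])]
2 3.962329212737136 [array([-1.499,  0.962,  1.339,  2.058, -1.089,  1.121, -1.947]), array([-1.589,  0.557,  1.366,  1.94 , -0.602,  1.152, -2.307])]
3 5.5331255395320325 [array([-0.915,  0.484,  0.404,  2.028, -0.293,  0.685, -1.073]), array([-0.978,  0.252,  0.459,  1.912, -0.131,  1.006, -1.212])]
0 [array([-0.425,  0.192,  0.432,  2.362, -1.039,  0.159,  1.111]), array([-0.625,  0.003,  0.616,  2.386, -0.274,  0.241,  0.375])]
30 [array([-0.425,  0.192,  0.432,  2.362, -1.039,  0.159,  1.634]), array([-0.669,  0.001,  0.661,  2.388, -0.272,  0.241,  0.899])]
60 [array([ 0.769,  0.327, -0.889,  2.296,  1.103,  0.22 ,  0.118]), array([-0.686, -0.   ,  0.679,  2
[... 545 characters left out ...]
-0.272,  0.241, -2.766])]
210 [array([ 0.638,  0.282, -0.736,  2.302,  0.934,  0.167,  2.882]), array([-0.676,  0.   ,  0.669,  2.389, -0.272,  0.241, -2.242])]
240 [array([-0.425,  0.192,  0.432,  2.362, -1.039,  0.159, -0.984]), array([-0.619,  0.003,  0.61 ,  2.386, -0.274,  0.241, -1.719])]
270 [array([-0.425,  0.192,  0.432,  2.362, -1.039,  0.159, -0.46 ]), array([-0.519,  0.008,  0.506,  2.381, -0.275,  0.241, -1.199])]
300 [array([-0.425,  0.192,  0.432,  2.362, -1.039,  0.159,  0.064]), array([-0.516,  0.009,  0.503,  2.381, -0.275,  0.241, -0.675])]
330 [array([-0.425,  0.192,  0.432,  2.362, -1.039,  0.159,  0.587]), array([-0.567,  0.006,  0.556,  2.384, -0.275,  0.241, -0.15 ])]
```

The overlays fit: the stand, cone plug (456,265), cup rim and base plate all line up. At the cup the arm is close to its joint 4 and 6 limits. I'll check gripping with the tool tilted about the closing axis so the arm is more upright there.

```bash
cat >> plan.py <<'E'
def poses(L,T,sgn):
    """L: azimuth at pick towards which tool top leans by T; maps to cup +x. returns fns: tool R at pick, tool R at cup for plug tilt"""
    Pk=Rz(L)                      # plug-ish frame, x along L
    tl=Ro.from_euler('y',T).as_matrix()@np.diag([1,-1,-1.]) # tool in plug frame: z down, leaned to +x
    if sgn<0: tl=tl@np.diag([-1,-1,1.])
    return Pk@tl, Rc@tl, tl
def tcpT(nose,Rp,tl): # Rp plug frame
    return nose+Rp@[0,0,74]-Rp@tl[:,2]*3
E
cat > t.py <<'E'
from plan import *
f=lambda j: "None" if j is None else str(np.array(j).round(2))
for T in(15,22):
  for k in range(4):
    L=yaw+k*np.pi/2
    for s in(1,-1):
        a,b,tl=poses(L,np.radians(T),s);Pk=Rz(L);n=np.array([*pxy,17.])
        rock=Ro.from_rotvec(.175*Rc[:,1]).as_matrix()
        j=[robot.ik(tcpT(n,Pk,tl),rv(a)),robot.ik(tcpT(n+[0,0,120],Pk,tl),rv(a)),robot.ik(tcpT(seat+60*ax,Rc,tl),rv(b)),robot.ik(tcpT(seat,Rc,tl),rv(b)),
           robot.ik(tcpT(seat+5*ax,rock@Rc,tl),rv(rock@b)),robot.ik(tcpT(seat+5*ax,rock.T@Rc,tl),rv(rock.T@b))]
        print(T,round(np.degrees(L)),s,*map(f,j),sep="\n  " if k in(0,1,2,3) else " ")
E
python3 t.py
```

```text
15
  47
  1
  [-0.96  0.62  0.45  1.84 -0.22  1.   -1.15]
  [-0.99  0.45  0.49  1.77 -0.14  1.22 -1.2 ]
  [-0.71  0.11  0.71  2.21 -0.19  0.6  -1.3 ]
  [-0.66  0.28  0.7   2.19 -0.45  0.51 -1.06]
  [-0.64  0.36  0.71  2.04 -0.36  0.76 -1.16]
  [-0.65  0.21  0.68  2.34 -0.76  0.27 -0.74]
15
  47
  -1
  [-0.5   0.59 -0.15  1.81  0.16  1.01  1.65]
  [-0.51  0.44 -0.15  1.74  0.11  1.23  1.69]
  [-0.52  0.1   0.51  2.2  -0.14  0.59  1.8 ]
  [-0.37  0.25  0.36  2.18 -0.25  0.48  1.88]
  [-0.31  0.31  0.29  2.02 -0.14  0.74  1.78]
  [-0.17  0.18  0.15  2.32 -0.34  0.22  1.99]
15
  137
  1
  [-0.95  0.46  0.25  2.07  0.26  0.62 -0.12]
  [-0.95  0.27  0.24  1.99  0.26  0.88 -0.06]
  [-0.71  0.11  0.71  2.21 -0.19  0.6  -1.3 ]
  [-0.66  0.28  0.7   2.19 -0.45  0.51 -1.06]
  [-0.64  0.36  0.71  2.04 -0.36  0.76 -1.16]
  [-0.65  0.21  0.68  2.34 -0.76  0.27 -0.74]
15
  137
  -1
  [-0.44  0.5  -0.38  2.03  0.67  0.75  2.67]
  [-0.39  0.31 -0.42  1.95  0.48  0.95  2.88]
  [-0.52  0.1   0.51  2.2  -0.14  0.59  1.8 ]
  [-0.37  0.25  0.36  2.18 -0.25  0.48  1.88]
  [-0.31  0.31  0.29  2.02 -0.14  0.
[... 2827 characters left out ...]
0.31  2.09 -0.17  0.64  1.8 ]
  [-0.26  0.37  0.24  1.93 -0.11  0.89  1.74]
  [-0.38  0.21  0.37  2.25 -0.29  0.4   1.94]
22
  317
  1
  [-1.25  1.08  1.34  1.96 -1.24  1.57 -1.73]
  [-1.29  0.79  1.35  1.89 -0.99  1.55 -1.92]
  [-0.72  0.18  0.76  2.13 -0.21  0.75 -1.28]
  [-0.65  0.34  0.71  2.11 -0.39  0.67 -1.13]
  [-0.62  0.43  0.7   1.95 -0.34  0.92 -1.18]
  [-0.65  0.24  0.69  2.26 -0.49  0.42 -1.01]
22
  317
  -1
  [-0.4   0.56  0.02  1.91 -0.46  0.9   0.76]
  [-0.45  0.39  0.07  1.84 -0.42  1.12  0.67]
  [-0.43  0.16  0.42  2.11 -0.12  0.75  1.77]
  [-0.32  0.29  0.31  2.09 -0.17  0.64  1.8 ]
  [-0.26  0.37  0.24  1.93 -0.11  0.89  1.74]
  [-0.38  0.21  0.37  2.25 -0.29  0.4   1.94]
```

```bash
cat >> plan.py <<'E'
L=yaw;T=np.radians(22);Ra,Rb,tl=poses(L,T,1);Pk=Rz(L);n0=np.array([*pxy,17.])
E
python3 - <<'E'
from plan import *
robot.grip(0.55,30)
robot.movep(tcpT(n0+[0,0,110],Pk,tl),rv(Ra)); f0=robot.read_contact_force();print(robot.read_t(),f0)
robot.servo_line(tcpT(n0+[0,0,30],Pk,tl),150);robot.servo_line(tcpT(n0,Pk,tl),60)
print(robot.read_t(),robot.read_contact_force()-f0)
robot.grip(0.0,40);print(robot.read_t(),robot.read_grip_width()*92,robot.read_grip_force(),robot.read_contact_force()-f0)
robot.servo_line(tcpT(n0+[0,0,10],Pk,tl),40);robot.servo_line(tcpT(n0+[0,0,110],Pk,tl),120)
print(robot.read_t(),robot.read_grip_width()*92,robot.read_contact_force()-f0,robot.read_joints())
for n in("scene","top"):cv2.imwrite(f"pics/{n}1.png",robot.read_camera(n)[:,:,::-1])
E
```

```text
2.2167 [-0.699  0.762 -0.372]
3.55 [-0.076 -0.493  0.694]
4.0917 21.968985490841003 39.865440130233765 [ 1.043 -1.079 -0.136]
5.475 21.7112909024978 [ 0.6   -0.203 -1.209] [-0.994  0.54   0.5    1.704 -0.138  1.33  -1.2  ]
```

The plug is held at 22 mm width. Next I move in front of the cup and check alignment before contact.

```bash
python3 - <<'E'
from plan import *
robot.movep(tcpT(seat+70*ax,Rc,tl),rv(Rb));robot.servo_line(tcpT(seat+25*ax,Rc,tl),120)
robot.hold(0.2);print(robot.read_t(),robot.read_joints(),robot.read_contact_force(),tcpT(seat+25*ax,Rc,tl)-robot.read_tcp_pos())
o=[]
for n,x,y in(("scene",340,200),("top",370,165)):
    im=robot.read_camera(n)[:,:,::-1];cv2.imwrite(f"pics/{n}2.png",im);k=4
    a=cv2.resize(im[y:y+140,x:x+100],None,fx=k,fy=k,interpolation=cv2.INTER_CUBIC)
    c=seat+25*ax
    for X in(circ(26,38)@Rc.T+c,circ(26,31)@Rc.T+c,corners(11,11,88)@Rc.T+c,circ(30,26)@Rc.T+seat,circ(23,26)@Rc.T+seat,circ(8,0)@Rc.T+c):
        cv2.polylines(a,[np.int32(np.round((proj(n,X)-[x,y]+.5)*k-.5))],True,(0,0,255),1)
    o.append(a)
cv2.imwrite("pics/p2.png",np.hstack(o))
E
```

```text
7.3583 [-0.708  0.277  0.763  2.12  -0.332  0.705 -1.17 ] [-0.644 -0.275 -2.278] [-0.2   -0.183 -0.641]
```

View pics/p2.png

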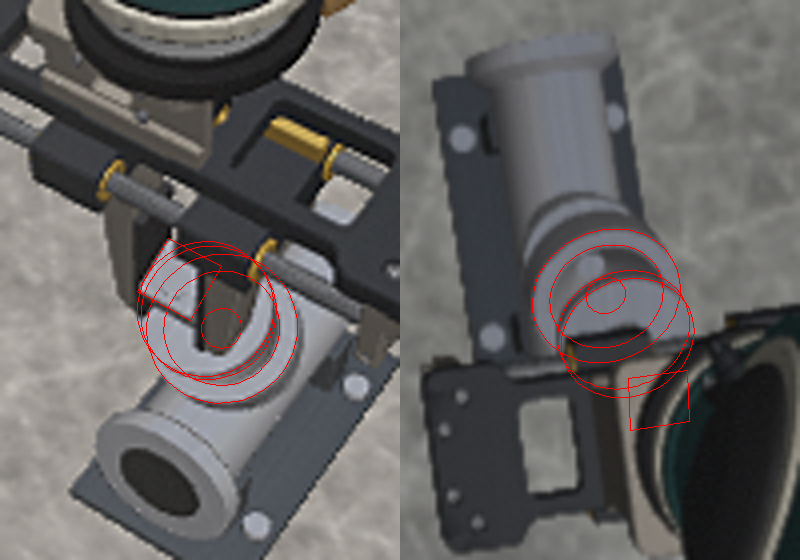

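The predicted outlines lie on the real flange and cup rim: flange edge in the scene crop at (210,310), and in the top crop at (625,330). Now the compliant seating.

```bash
cat >> plan.py <<'E'
def seat_in(c,f0,rock=np.eye(3),goal=12,zmin=-6,tmax=8):
    """c: commanded nose offset in cup frame; press along -z until goal N, yielding sideways"""
    t0=robot.read_t();lg=[]
    while robot.read_t()-t0<tmax:
        F=Rc.T@(robot.read_contact_force()-f0);lg.append([*c,*F])
        if abs(F[2])>35: print("STOP hard");break
        lat=np.clip(.06*F[:2],-.5,.5)
        if F[2]>=goal and np.hypot(*F[:2])<4: break
        c=c+np.r_[lat,-.6 if F[2]<goal*.5 else -.25 if F[2]<goal else (.2 if F[2]>goal*1.6 else 0)]
        if c[2]<zmin:break
        robot.servo_line(tcpT(seat+Rc@c,Rc,tl),20)
    return c,np.array(lg)
def nose():
    R=Ro.from_rotvec(robot.read_tcp_rot()).as_matrix();Rp=R@tl.T;x=robot.read_tcp_pos()
    n=x+R[:,2]*3-Rp[:,2]*74;return Rc.T@(n-seat),Rc.T@Rp[:,2]
E
python3 - <<'E'
from plan import *
robot.servo_line(tcpT(seat+8*ax,Rc,tl),60);robot.hold(.2);f0=robot.read_contact_force();print(robot.read_t(),f0,nose())
np.save("f0.npy",f0)
c,lg=seat_in(np.array([0,0,8.]),f0)
print(lg.round(1));print(robot.read_t(),c,nose(),robot.read_wrist_torque());np.save("c.npy",c)
E
```

```text
8.0917 [ 0.68   0.378 -2.747] (array([ 0.091, -0.136,  8.096]), array([-0.,  0.,  1.]))
[[ 0.   0.   8.   0.   0.   0. ]
 [ 0.   0.   7.4 -1.2 -0.3  0. ]
 [-0.1 -0.   6.8 -0.8 -0.8  0.8]
 [-0.1 -0.1  6.2 -0.5 -0.3  0.2]
 [-0.1 -0.1  5.6 -0.3  0.3  0.1]
 [-0.2 -0.1  5.  -0.  -0.4  0.6]
 [-0.2 -0.1  4.4  0.3  0.2  0.3]
 [-0.1 -0.1  3.8 -0.8 -0.8 -0.2]
 [-0.2 -0.1  3.2 -0.9 -1.   1.5]
 [-0.2 -0.2  2.6 -0.7  0.1  0.9]
 [-0.3 -0.2  2.  -0.1 -1.3  2.3]
 [-0.3 -0.3  1.4  1.6 -2.8  4.4]
 [-0.2 -0.4  0.8  2.8 -0.9  9.5]
 [-0.  -0.5  0.6  2.1 -1.3 12. ]]
11.3417 [-0.026 -0.479  0.55 ] (array([ 0.372, -0.694,  1.057]), array([-0., -0.,  1.])) [-0.304  0.853 -0.007]
```

Contact built up smoothly to 12 N with little side load, so the plug is centred and home. Next I draw it out 6.5 mm, rock it 10°, check the forces, bring it back upright and reseat it.

```bash
python3 - <<'E'
from plan import *
c=np.load("c.npy");f0=np.load("f0.npy");robot.hold(.4)
F=lambda:(Rc.T@(robot.read_contact_force()-f0)).round(1)
print(robot.read_t(),"home",nose()[0],F())
b=np.array([.1,-.3,1.0]);piv=b+[0,0,22]
def go(a,d,feed):
    r=Ro.from_euler('y',a).as_matrix();n=piv+r@(b+[0,0,d]-piv);Rp=Rc@r
    robot.servo_line(tcpT(seat+Rc@n,Rp,tl),feed,rv(Rp@tl))
go(0,6.5,15);print("out",nose()[0],F())
for a in(.06,.12,.175):
    go(a,6.5,15);print(a,robot.read_t(),*nose(),F())
    if np.linalg.norm(F())>20:print("contact");break
robot.hold(.5);print(*nose(),F());cv2.imwrite("pics/rock.png",robot.read_camera("scene")[200:340,340:480,::-1])
for a in(.12,.06,0):go(a,6.5,15)
go(0,5,15);robot.hold(.2);f1=robot.read_contact_force();print(robot.read_t(),nose(),f1-f0)
np.save("f1.npy",f1);c,lg=seat_in(b+[0,0,4.5],f1,goal=14)
print(lg.round(1));robot.hold(.3);print(robot.read_t(),c,nose());np.save("c.npy",c)
E
```

```text
11.7417 home [ 0.362 -0.678  1.072] [ 1.4 -1.6 11.5]
out [-0.019 -0.112  7.46 ] [-0.7  0.9  1.4]
0.06 12.75 [-0.958 -0.431  7.301] [0.06  0.    0.998] [-0.7 -0.7  1.4]
0.12 13.1417 [-2.146 -0.426  7.533] [0.119 0.    0.993] [-0.5 -0.1  1. ]
0.175 13.5167 [-2.935 -0.4    7.694] [0.174 0.    0.985] [-0.3  0.  -0.1]
[-2.564 -0.263  7.768] [ 0.174 -0.     0.985] [-0.6  0.3 -0.2]
15.675 (array([ 0.159, -0.391,  5.929]), array([0., 0., 1.])) [-0.308 -0.515  0.139]
[[ 0.1 -0.3  5.5  0.   0.   0. ]
 [ 0.1 -0.3  4.9 -1.4  0.6  0.6]
 [ 0.  -0.3  4.3  0.   0.3  0.2]
 [ 0.  -0.2  3.7 -0.  -1.  -0.1]
 [ 0.  -0.3  3.1 -0.2  0.8  0.3]
 [ 0.  -0.3  2.5 -0.3  0.7 -0.5]
 [-0.  -0.2  1.9  0.6 -0.3  1.7]
 [ 0.  -0.2  1.3  1.3 -1.   3.3]
 [ 0.1 -0.3  0.7  1.2 -1.2  9.5]
 [ 0.2 -0.4  0.5  0.7 -0.9 12.2]
 [ 0.2 -0.4  0.2  1.2 -0.5 15. ]]
18.475 [ 0.213 -0.424  0.2  ] (array([ 0.425, -0.679,  1.003]), array([ 0.   , -0.001,  1.   ]))
```

The rock reached 0.174 rad without contact, and reseating gave the same depth (1.0 mm against 1.07). Now I release it and back away.

```bash
python3 - <<'E'
from plan import *
c=np.load("c.npy")+[0,0,.9];robot.servo_line(tcpT(seat+Rc@c,Rc,tl),15);robot.hold(.2)
f=robot.read_contact_force()-np.load("f1.npy");print(Rc.T@f)
robot.grip(.32);robot.grip(.55);x=robot.read_tcp_pos();print(robot.read_t(),robot.read_grip_width())
robot.servo_line(np.array(x)-50*Rb[:,2],60);robot.servo_line(np.array(x)-110*Rb[:,2],150)
robot.goto_joints([-1.165,0.468,-0.012,1.603,0.006,1.071,-0.056]);robot.hold(.3);print(robot.read_t())
o=[]
for n,x,y in(("scene",345,200),("top",370,165)):
    im=robot.read_camera(n)[:,:,::-1];cv2.imwrite(f"pics/{n}3.png",im);k=4
    a=cv2.resize(im[y:y+140,x:x+100],None,fx=k,fy=k,interpolation=cv2.INTER_CUBIC)
    q=seat+Rc@[.3,-.5,.8]
    for X in(circ(26,38)@Rc.T+q,corners(11,11,88)@Rc.T+q,circ(8,60)@Rc.T+q,circ(30,26)@Rc.T+seat):
        cv2.polylines(a,[np.int32(np.round((proj(n,X)-[x,y]+.5)*k-.5))],True,(0,0,255),1)
    o.append(a)
cv2.imwrite("pics/p3.png",np.hstack(o))
E
```

```text
[ 0.113 -1.539  6.871]
19.7417 0.5473973129675951
23.8333
```

View pics/p3.png

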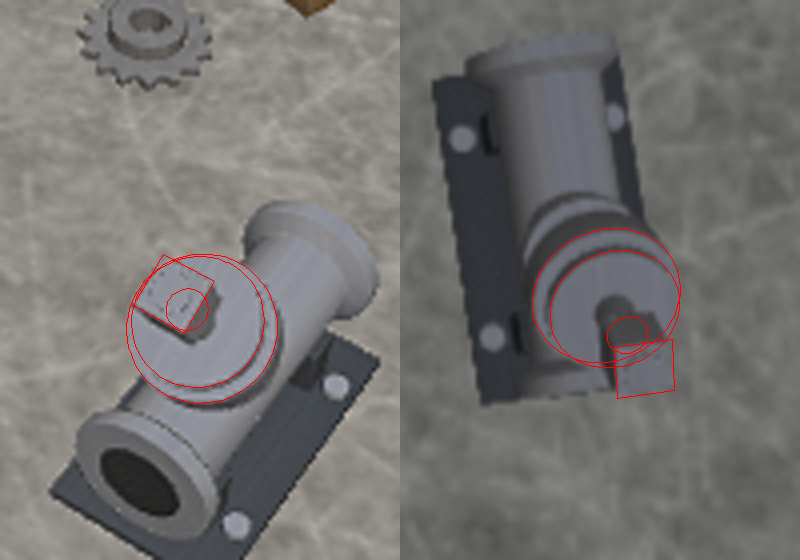

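The plug sits in the cup with its flange and head on the predicted outlines (scene head (172,292), top head (645,370)), and the arm is clear. I check that the drum is unchanged, then hand in.

```bash
python3 - <<'E'
from cell import robot
import cv2
a,b=cv2.imread("pics/scene0.png"),cv2.imread("pics/scene3.png");d=cv2.absdiff(a,b)[185:233,212:245].max();print(d)
if d<60: print(robot.job_done(),robot.read_t())
E
```

```text
32
the job is handed in; nothing more can be done
the job is handed in; nothing more can be done
```

The cone plug was seated with at most about 15 N measured at the wrist, rocked 10° (0.174 rad), reseated fully home and released; the arm backed clear, the drum plug looks unmoved in the pictures, and the job was handed in at about 24 s of 51 s, with no verdict returned.

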